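# Open the stall's jar cupboard

## Robot

A 6-joint arm with a two-finger parallel gripper is mounted at the origin on the work surface. World frame = base frame: x ahead of the robot, y to its left, z up, the work surface at z = 0. Lengths are in m, angles in rad, forces in N, time in s.
With the tool pointing down it reaches from about 0.35 to 0.8 m from the base axis. Payload 7.3 kg.
Tool frame: the origin (TCP) lies at the very end of the fingers, on their centre line; the grasp point (between the pads) lies 19 mm behind it; z points along the fingers, y is the line along which they close (so a half turn about z gives the same grasp; the last joint's range is limited). The gripper opens to 85 mm and grips with 20 to 120 N. Pads are 22 mm wide; open, the fingers measure 114 mm over their backs; the gripper's body (76 mm by 85 mm) begins 54 mm behind the grasp point. The pads swing forward as they close: fully open they stand 13 mm farther back than shut.
Start: joints at [1.118, 0.342, 1.524, -0, 1.275, -0.146], TCP at [0.159, 0.501, 0.231] pointing down, gripper open.
Joint ranges: [-2.53, 2.53], [-0.77, 2.02], [0.04, 2.7], [-1, 4.14], [0.28, 2.66], [-3.11, 3.11]. Speed limits (rad/s): [2.57, 2.57, 3.14, 3.14, 3.14, 3.14].

## Interface

Orientations are given as [roll, pitch, yaw] about the fixed x, y, z axes, in that order (R = Rz(yaw) Ry(pitch) Rx(roll)).
In Python, from workcell import ctrl gives the robot as it stands.
- The arm moves only by the tool drive_tool, never from a script. Its argument "moves" is a list of rows, each an object of numbers: "wx", "wy", "wz": the turn, a rotation vector about the tool's x, y, z in degrees; "tx", "ty", "tz": the shift along the tool's x, y, z in mm; "fingers": the finger opening in mm, from 0 to 85.4. In form: [{"wx": .., "wy": .., "wz": .., "tx": .., "ty": .., "tz": .., "fingers": ..}, ...]. A call has 1 to 8 rows; each row is the pose to reach, as a shift and turn from the pose commanded when the call began, along the tool's axes at that moment; what a row does not reach only later rows make up. A row lasts 1/10 s, in which the tool goes at most 50 mm and 8.59 degrees, less where a joint would pass 70% of its speed; a pose out of reach is approached as far as the arm can. A call with a gripper value outside its range is refused whole. The fingers move at their own pace and stop on an object; "squeeze" is the grip in N (left out, the last holds). Time passes only in rows, so rows that repeat a pose let the fingers close. It gives the time, the measured TCP pose, the force, the opening and the grip force at its end, in the units of the state.
- ctrl.sense(): the state, without advancing time (a new reading comes with each control period).
- ctrl.camera(name): name is "scene" or "top"; returns a dict with "pixels" (480x640x3 uint8, red, green, blue), "vertical_fov" (degrees; the focal length in pixels is half the picture's height over the tangent of half this angle, whatever the lens; pixels are square), "cx", "cy" (the principal point, pixels), "extrinsics" (4x4, takes a point from world to camera coordinates). Camera axes: x right, y down, z forward; pixel columns grow to the right and rows downward; lengths in m; the calibration is good to about 2 mm. A picture is of the moment at which its call begins. There is no depth.
- ctrl.hand_in(): hands the job in; it is judged then, once.
The state is a dict: "time_s": time; "q": joint angles; "joint_vel": joint speeds; "effort": joint torques, N m; "eef_pos": TCP position; "eef_rot": TCP orientation; "wrist_force": force on the tool from outside, world axes, zero at the start; "moment": the same for the moment, N m; "width": finger opening in m; "gripper_force": force on a finger pad.
Only numpy, scipy, OpenCV 4.12 (cv2) and the standard library are available. Lean on these libraries where they do the work, as an engineer would, in place of code of your own. Each camera call takes 0.05 s, during which the arm holds its last target. There are 200 camera calls.

## Task

Open up the wooden jar cupboard on the stall table: push the tail of the swivel catch on its roof aside so that the catch clears the pin on the door, then swing the door wide open by its handle, at least square to the cupboard's front, and leave it there. A hidden stop lets the catch turn far to one side only and nobody remembers which, so feel for it and never force the catch or the door; do not fling the door, and leave the jars and the box around the cupboard standing where they are.

Things in the scene. Friction and masses are not known exactly. Their poses are not given: they have to be found in the camera images.
- handle (a point): Middle of the door's dark steel bar handle: level, 14 mm thick, 100 mm long, on a post at each end, its centre line 45 mm out from the door's outer face (38 mm gap behind it), 35 mm below roof level, 185 mm above the table, 185 mm along the door from the hinge. Axes turn with the door: -x out of the door's outer face, y along handle and door towards the hinge, z up.
- hinge (a point): Point on the door's upright hinge line at handle height. The line lies in the door's outer face at its left edge (as one faces the front). Same axes as the handle. The door is a wooden panel 250 wide x 206 high x 18 mm thick and opens clockwise as seen from above.
- door_pin (a point): Centre of the top of the steel pin (12 mm thick) that stands up 14 mm above the cupboard's roof level from the middle of the door's top edge. The catch's lip hangs in front of it and holds the door shut.
- door (a joint): Opening angle of the door: 0 shut, 1.57 square to the front, 1.9 at its stop. Stiff hinge (about 0.15 N m): the door stays where it is left. Over 50 N on it counts as forcing, over 3 rad/s as flinging.
- cupboard: Wooden cupboard, fixed to the table, 270 wide (y) x 200 deep (x) x 220 mm high without the door; origin at the centre of its underside. Its front faces its own -x; the door lies 18 mm thick in front of it. Its roof is flat, with the catch on it.
- catch_pivot (a point): Upright pivot of the wooden swivel catch, at 18 mm above the roof, 20 mm behind the roof's front edge, in the middle. The catch is a bar 124 mm long, 24 mm wide, its top 30 mm above the roof. Axes turn with it: +x along the bar to its tail, -x to its lip, z up. The lip ends 54 mm from the pivot.
- catch_tail (a point): Centre of the catch's thick tail (50 long x 22 wide x 28 mm high, 2 to 30 mm above the roof), 55 mm from the pivot, 18 mm above the roof. Push it sideways, to the left or to the right.
- catch (a joint): Turn of the catch, anticlockwise from above positive, 0 straight to the front; starts within 0.1 rad of 0. Needs 0.06 N m (just over 1 N at the tail) and stays where left. A hidden stop blocks it at about 0.22 rad on one side, either one; to the other it turns to 1.3 rad. It clears the door's pin from about 0.55 rad. Over 40 N on it counts as forcing.
- jam_jar_mid (a point): Centre of a lidded jam jar, 72 mm across, 100 mm high, standing to the right of the cupboard (as one faces its front), towards the back. Leave alone.
- glass_jar_mid (a point): Centre of an empty open glass jar, 80 mm across, 120 mm high, standing to the right of the cupboard (as one faces its front), towards the front. Leave alone.
- gift_box_mid (a point): Centre of a white box with a green lid, 90 x 90 x 110 mm high, standing on the table left of the cupboard's front, outside the sweep of the door. Leave alone.

How it is judged:
On the way, in this order (a step that is already met when the one before it is completed fails the run):
1. the catch is turned clear of the door's pin (beyond 0.55 rad to its free side) ((value of joint catch above 0.55 rad or value of joint catch below -0.55 rad)), for 0.2 s.
2. the door is swung open at least square to the front (value of joint door above 1.5 rad), for 0.2 s.
At the end, for the whole second after the job is handed in: The door stands still, opened by at least 1.5 rad (86 degrees), and the catch is still turned aside by more than 0.5 rad (value of joint door above 1.5 rad and velocity of joint door between -0.05 and 0.05 rad/s and (value of joint catch above 0.5 rad or value of joint catch below -0.5 rad)); the robot touches nothing.
It fails at once if the catch is forced (over 40 N from the robot) (contact force between any of the fingers, the arm and catch above 40 N).
It fails at once if the door is forced (over 50 N from the robot) (contact force between any of the fingers, the arm and door above 50 N).
It fails at once if the door is flung (over 3 rad/s) (velocity of joint door above 3 rad/s).
It fails at once if a jar or the box is shifted by more than 25 mm or tipped (distance of any of jam_jar_mid, glass_jar_mid, gift_box_mid from where it was at the start of the episode above 0.025 m or angle between any of jam_jar_mid, glass_jar_mid, gift_box_mid's own z axis and vertical above 0.4 rad).
It also fails if it takes over 64 s, if anything falls off the work surface, if the arm or the gripper's body presses on something with over 40 N, if the wrist force passes 120 N, or if a joint passes its speed limit or range.

## Working session

There is one attempt and no reset: what is moved stays moved. The work goes in short steps, Python scripts to look and compute and a tool call to move; the robot and the scene stay as the last step left them, time stands still between calls to the robot, and variables do not carry over. Pictures are saved under pics/ and viewed, at most 10 in all, crops included, and the job is handed in when it is done.

Besides the shell and the picture viewer there is one more tool, called after "Call:" as name([rows], argument=value, ...), one row to a line, values as JSON. drive_tool: Moves the arm, as the interface text tells. Its arguments: {"type":"object","properties":{"moves":{"type":"array","items":{"type":"object","properties":{"wx":{"type":"number"},"wy":{"type":"number"},"wz":{"type":"number"},"tx":{"type":"number"},"ty":{"type":"number"},"tz":{"type":"number"},"fingers":{"type":"number"}}}},"squeeze":{"type":"number"}},"required":["moves"]}

```bash
mkdir -p pics; cat > h.py <<'E'
import numpy as np, cv2
from workcell import ctrl
def cam(n,save=None):
    c=ctrl.camera(n)
    if save: cv2.imwrite('pics/'+save,c['pixels'][:,:,::-1])
    return c
def f(c): return 240/np.tan(np.radians(c['vertical_fov'])/2)
def ray(c,u,v):
    E=np.array(c['extrinsics']);R=E[:3,:3];t=E[:3,3]
    return -R.T@t, R.T@np.array([(u-c['cx'])/f(c),(v-c['cy'])/f(c),1])
def onz(c,u,v,z):
    o,d=ray(c,u,v); return o+d*(z-o[2])/d[2]
def proj(c,p):
    E=np.array(c['extrinsics']);q=E[:3,:3]@np.array(p)+E[:3,3]
    return np.array([f(c)*q[0]/q[2]+c['cx'],f(c)*q[1]/q[2]+c['cy']])
def tri(c1,p1,c2,p2):
    o1,d1=ray(c1,*p1);o2,d2=ray(c2,*p2)
    s=np.linalg.lstsq(np.c_[d1,-d2],o2-o1,rcond=None)[0]
    a=o1+s[0]*d1;b=o2+s[1]*d2
    return (a+b)/2,np.linalg.norm(a-b)
E
python3 - <<'E'
from h import *
for n in('scene','top'):
    c=cam(n,n+'1.png'); print(n,c['vertical_fov'],c['cx'],c['cy'],ray(c,320,240))
print(ctrl.sense())
E
```

```text
scene 44.76280374365052 333.424586751067 236.84742177295647 (array([ 1.20159857, -0.41136694,  1.11401676]), array([-0.51523736,  0.33316516, -0.78999446]))
top 44.523614044432826 319.0540716261235 239.11068543073526 (array([0.49456885, 0.03932732, 1.31019121]), array([ 0.07336678, -0.01321164, -0.99721997]))
{'time_s': 0.1, 'q': array([ 1.11800697e+00,  3.42685088e-01,  1.52490817e+00,  4.54812521e-05,
        1.27538686e+00, -1.46030687e-01]), 'joint_vel': array([-0.001992  , -0.00125544, -0.00167572,  0.00145518, -0.00073014,
       -0.00035413]), 'effort': array([ 2.74860155e-03, -4.34449768e+01, -2.46485764e+01,  1.49936545e-05,
        4.79763330e-03,  1.96288340e-05]), 'eef_pos': array([0.15836293, 0.50018434, 0.23068347]), 'eef_rot': array([-3.14022628e+00, -2.44923067e-04,  2.83482055e+00]), 'wrist_force': array([ 0.25918505, -0.71786684,  0.16979739]), 'moment': array([-0.01043389, -0.05736575, -0.00504366]), 'gripper_force': 0.0, 'width': 0.08554884248768979}
```

View pics/top1.png

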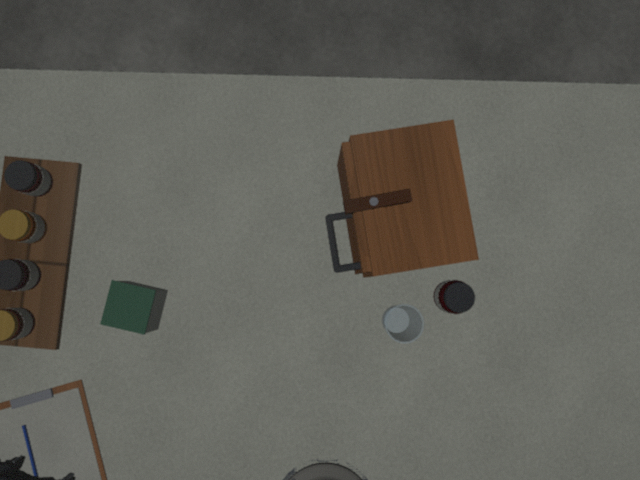

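View pics/scene1.png

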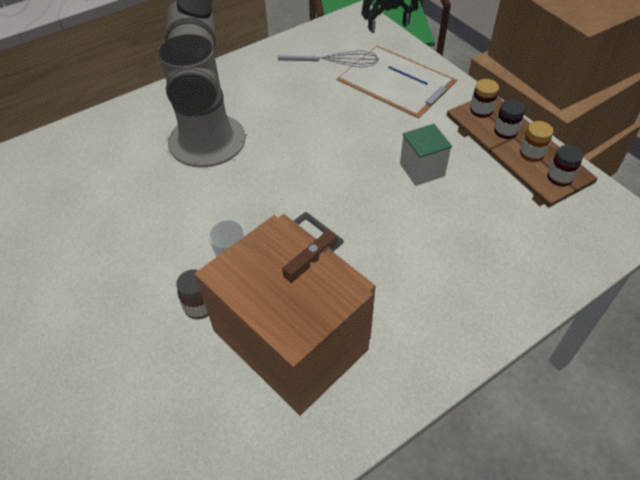

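The top view shows the cupboard roof with corners about (350,135), (453,121), (478,259), (372,275). The catch pivot is at (374,201) and the tail end at (411,196). The handle is at (333,243), and the front faces +y, with the hinge on the far side.

```bash
python3 - <<'E'
from h import *
c=cam('top');s=cam('scene')
print('corners',[onz(c,u,v,.22).round(3) for u,v in((350,135),(453,121),(478,259),(372,275))])
print('pivot',onz(c,374,201.5,.25).round(3),tri(c,(374,201.5),s,(313,248)))
print('tail end',onz(c,411,196,.25).round(3), 'lip',onz(c,350,206,.25))
print('handle ends',onz(c,329,216,.192).round(3),onz(c,337,269,.192).round(3))
print('box lid',[onz(c,u,v,.11).round(3) for u,v in((116,281),(156,290),(142,333),(101,322))])
print('jars',onz(c,458,296,.1).round(3),onz(c,403,324,.0).round(3),onz(c,397,320,.12))
a=c['pixels'];b=s['pixels']
im=np.hstack([cv2.resize(a[105:305,300:500],(600,600),interpolation=2)]);cv2.imwrite('pics/topc.png',im[:,:,::-1])
E
```

```text
corners [array([ 0.775, -0.028,  0.22 ]), array([ 0.806, -0.224,  0.22 ]), array([ 0.545, -0.271,  0.22 ]), array([ 0.511, -0.073,  0.22 ])]
pivot [ 0.645 -0.072  0.25 ] (array([ 0.64570134, -0.07026444,  0.25115773]), np.float64(0.0037697912228596953))
tail end [ 0.656 -0.14   0.25 ] lip [ 0.63572304 -0.02827899  0.25      ]
handle ends [0.623 0.008 0.192] [ 0.522 -0.009  0.192]
box lid [array([0.491, 0.437, 0.11 ]), array([0.475, 0.355, 0.11 ]), array([0.388, 0.38 , 0.11 ]), array([0.408, 0.463, 0.11 ])]
jars [ 0.473 -0.263  0.1  ] [ 0.407 -0.166  0.   ] [ 0.42318541 -0.13474605  0.12      ]
```

View pics/topc.png

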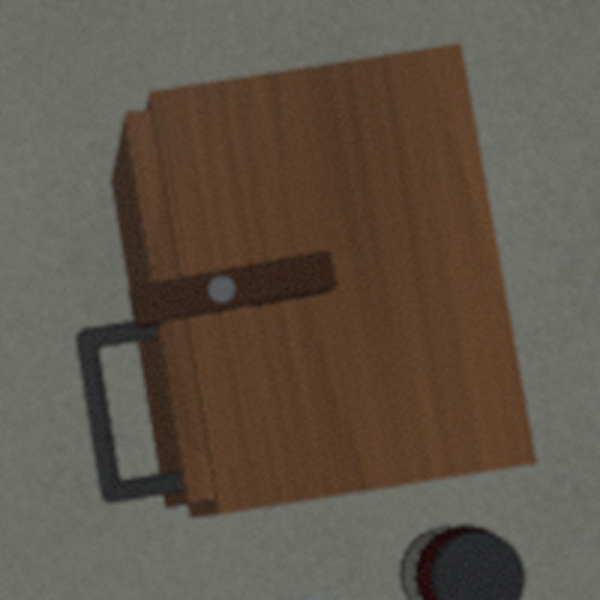

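```bash
cat >> h.py <<'E'
from scipy.spatial.transform import Rotation as Ro
A=np.radians(9.6); EX=np.array([np.sin(A),-np.cos(A)]); EY=np.array([np.cos(A),np.sin(A)])
P=np.array([.647,-.071]); H=P-.038*EX+.125*EY
def tgt(*ts):
    s=ctrl.sense(); R=Ro.from_euler('xyz',s['eef_rot'])
    print('t',round(s['time_s'],2),'pos',s['eef_pos'].round(4),'rot',s['eef_rot'].round(3),'F',s['wrist_force'].round(1),'w',round(s['width'],3))
    for x,y,z,yaw in ts:
        d=R.inv().apply(np.array([x,y,z])-s['eef_pos'])*1000
        w=(R.inv()*Ro.from_euler('xyz',[np.pi,0,np.radians(yaw)])).as_rotvec(degrees=True)
        print('  t',d.round(0),'w',w.round(1))
E
python3 - <<'E'
from h import *
T=P+.055*EX; print(T,H,H-.185*EY-.045*EX)
tgt((*T,.33,99.6))
E
```

```text
[ 0.65617228 -0.12522978] [ 0.76391229 -0.01268606] [0.57399843 0.00083155]
t 0.2 pos [0.1584 0.5003 0.2309] rot [-3.141 -0.     2.835] F [ 0.1  0.4 -0.3] w 0.085
  t [-663. -446.  -99.] w [-0.   0.  62.8]
```

Call:
drive_tool([
  {"tx": -20, "ty": -14, "tz": -30, "wz": 0, "fingers": 60},
  {"tx": -55, "ty": -37, "tz": -60, "wz": 5},
  {"tx": -95, "ty": -64, "tz": -85, "wz": 11},
  {"tx": -135, "ty": -91, "tz": -100, "wz": 17},
  {"tx": -175, "ty": -118, "tz": -100, "wz": 23},
  {"tx": -215, "ty": -145, "tz": -100, "wz": 29},
  {"tx": -255, "ty": -172, "tz": -100, "wz": 35},
  {"tx": -295, "ty": -199, "tz": -100, "wz": 41},
])

```text
invalid input at $.moves[0]: expected keys wx, wy, wz, tx, ty, tz, fingers
```

```bash
python3 - <<'E'
from h import *
tgt((*(P+.055*EX),.33,99.6))
E
```

```text
t 0.2 pos [0.1584 0.5003 0.2309] rot [-3.141 -0.     2.835] F [ 0.1  0.4 -0.3] w 0.085
  t [-663. -446.  -99.] w [-0.   0.  62.8]
```

All keys needed.

Call:
drive_tool([
  {"wx": 0, "wy": 0, "wz": 0, "tx": -20, "ty": -14, "tz": -30, "fingers": 60},
  {"wx": 0, "wy": 0, "wz": 5, "tx": -55, "ty": -37, "tz": -60, "fingers": 60},
  {"wx": 0, "wy": 0, "wz": 11, "tx": -95, "ty": -64, "tz": -85, "fingers": 60},
  {"wx": 0, "wy": 0, "wz": 17, "tx": -135, "ty": -91, "tz": -100, "fingers": 60},
  {"wx": 0, "wy": 0, "wz": 23, "tx": -175, "ty": -118, "tz": -100, "fingers": 60},
  {"wx": 0, "wy": 0, "wz": 29, "tx": -215, "ty": -145, "tz": -100, "fingers": 60},
  {"wx": 0, "wy": 0, "wz": 35, "tx": -255, "ty": -172, "tz": -100, "fingers": 60},
  {"wx": 0, "wy": 0, "wz": 41, "tx": -295, "ty": -199, "tz": -100, "fingers": 60},
])

```text
time_s: 1.0
eef_pos: [0.3804, 0.2199, 0.3314]
eef_rot: [3.141, -0.0, 2.115]
wrist_force: [1.3, 0.3, 0.2]
width: 0.0599
gripper_force: 0.0
```

```bash
python3 - <<'E'
from h import *
tgt((*(P+.055*EX),.33,99.6))
E
```

```text
t 1.0 pos [0.3804 0.2199 0.3314] rot [ 3.141 -0.     2.115] F [1.3 0.3 0.2] w 0.06
  t [-438.   57.    1.] w [ 0.  -0.  21.6]
```

Call:
drive_tool([
  {"wx": 0, "wy": 0, "wz": 4, "tx": -48, "ty": 6, "tz": 0, "fingers": 60},
  {"wx": 0, "wy": 0, "wz": 8, "tx": -97, "ty": 13, "tz": 0, "fingers": 60},
  {"wx": 0, "wy": 0, "wz": 12, "tx": -146, "ty": 19, "tz": 0, "fingers": 60},
  {"wx": 0, "wy": 0, "wz": 16, "tx": -195, "ty": 26, "tz": 0, "fingers": 60},
  {"wx": 0, "wy": 0, "wz": 20, "tx": -244, "ty": 32, "tz": 0, "fingers": 60},
  {"wx": 0, "wy": 0, "wz": 21, "tx": -293, "ty": 39, "tz": 0, "fingers": 60},
  {"wx": 0, "wy": 0, "wz": 21.6, "tx": -342, "ty": 45, "tz": 0, "fingers": 60},
  {"wx": 0, "wy": 0, "wz": 21.6, "tx": -390, "ty": 51, "tz": 0, "fingers": 60},
])

```text
time_s: 1.8
eef_pos: [0.6274, -0.0864, 0.331]
eef_rot: [-3.141, -0.0, 1.742]
wrist_force: [1.0, 0.8, 0.4]
width: 0.0602
gripper_force: 0.0
```

```bash
python3 - <<'E'
from h import *
tgt((*(P+.055*EX),.33,99.6),(*(P+.055*EX),.226,99.6))
E
```

```text
t 1.8 pos [ 0.6274 -0.0864  0.331 ] rot [-3.141 -0.     1.742] F [1.  0.8 0.4] w 0.06
  t [-43.  22.   1.] w [-0.  -0.   0.2]
  t [-43.  22. 105.] w [-0.  -0.   0.2]
```

Call:
drive_tool([
  {"wx": 0, "wy": 0, "wz": 0, "tx": -22, "ty": 11, "tz": 0, "fingers": 60},
  {"wx": 0, "wy": 0, "wz": 0, "tx": -43, "ty": 22, "tz": 0, "fingers": 60},
  {"wx": 0, "wy": 0, "wz": 0, "tx": -43, "ty": 22, "tz": 25, "fingers": 60},
  {"wx": 0, "wy": 0, "wz": 0, "tx": -43, "ty": 22, "tz": 50, "fingers": 60},
  {"wx": 0, "wy": 0, "wz": 0, "tx": -43, "ty": 22, "tz": 65, "fingers": 60},
  {"wx": 0, "wy": 0, "wz": 0, "tx": -43, "ty": 22, "tz": 70, "fingers": 60},
  {"wx": 0, "wy": 0, "wz": 0, "tx": -43, "ty": 22, "tz": 70, "fingers": 60},
])

```text
time_s: 2.5
eef_pos: [0.6553, -0.123, 0.2606]
eef_rot: [-3.14, -0.001, 1.742]
wrist_force: [-0.3, -0.4, 1.1]
width: 0.0602
gripper_force: 0.0
```

```bash
python3 - <<'E'
from h import *
tgt((*(P+.055*EX),.226,99.6))
s=cam('scene');c=cam('top')
im=np.hstack([cv2.resize(s['pixels'][150:330,220:400],(400,400),interpolation=2),cv2.resize(c['pixels'][105:305,300:500],(400,400),interpolation=2)])
cv2.imwrite('pics/a.png',im[:,:,::-1])
E
```

```text
t 2.5 pos [ 0.6553 -0.123   0.2606] rot [-3.140e+00 -1.000e-03  1.742e+00] F [-0.3 -0.4  1.1] w 0.06
  t [-2.  1. 35.] w [-0.1 -0.   0.2]
```

View pics/a.png

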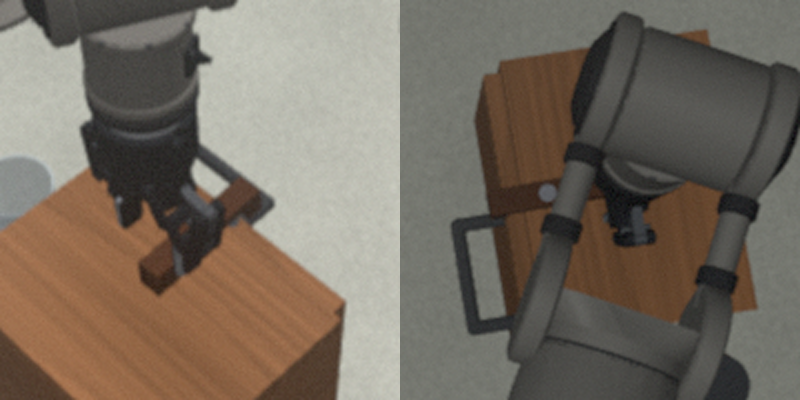

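The fingers straddle the tail from just above, one on each side of it. I'll lower slowly.

Call:
drive_tool([
  {"wx": 0, "wy": 0, "wz": 0, "tx": -2, "ty": 1, "tz": 10, "fingers": 60},
  {"wx": 0, "wy": 0, "wz": 0, "tx": -2, "ty": 1, "tz": 20, "fingers": 60},
  {"wx": 0, "wy": 0, "wz": 0, "tx": -2, "ty": 1, "tz": 28, "fingers": 60},
  {"wx": 0, "wy": 0, "wz": 0, "tx": -2, "ty": 1, "tz": 32, "fingers": 60},
  {"wx": 0, "wy": 0, "wz": 0, "tx": -2, "ty": 1, "tz": 32, "fingers": 60},
])

```text
time_s: 3.1
eef_pos: [0.6565, -0.1248, 0.2282]
eef_rot: [-3.14, -0.001, 1.742]
wrist_force: [0.0, 0.0, -0.0]
width: 0.0599
gripper_force: 0.0
```

Call:
drive_tool([
  {"wx": 0, "wy": 0, "wz": 0, "tx": 0, "ty": 6, "tz": 0, "fingers": 60},
  {"wx": 0, "wy": 0, "wz": 0, "tx": 0, "ty": 12, "tz": 0, "fingers": 60},
  {"wx": 0, "wy": 0, "wz": 0, "tx": 0, "ty": 16, "tz": 0, "fingers": 60},
  {"wx": 0, "wy": 0, "wz": 0, "tx": 0, "ty": 20, "tz": 0, "fingers": 60},
  {"wx": 0, "wy": 0, "wz": 0, "tx": 0, "ty": 23, "tz": 0, "fingers": 60},
  {"wx": 0, "wy": 0, "wz": 0, "tx": 0, "ty": 25, "tz": 0, "fingers": 60},
])

```text
time_s: 3.7
eef_pos: [0.6814, -0.1211, 0.2293]
eef_rot: [-3.141, 0.001, 1.742]
wrist_force: [-6.6, -3.0, 1.2]
width: 0.0598
gripper_force: 3.4
```

Call:
drive_tool([
  {"wx": 0, "wy": 0, "wz": 0, "tx": 0, "ty": 0, "tz": 0, "fingers": 60},
  {"wx": 0, "wy": 0, "wz": 0, "tx": 0, "ty": 0.5, "tz": 0, "fingers": 60},
])

```text
time_s: 3.9
eef_pos: [0.6814, -0.1211, 0.2293]
eef_rot: [-3.14, 0.0, 1.742]
wrist_force: [-5.4, -3.7, 1.4]
width: 0.0602
gripper_force: 3.1
```

Call:
drive_tool([
  {"wx": 0, "wy": 0, "wz": 0, "tx": 0, "ty": 0.5, "tz": 0, "fingers": 60},
  {"wx": 0, "wy": 0, "wz": 0, "tx": 0, "ty": 1, "tz": 0, "fingers": 60},
])

```text
time_s: 4.1
eef_pos: [0.6816, -0.1211, 0.2292]
eef_rot: [-3.138, 0.0, 1.742]
wrist_force: [-8.1, -4.7, 1.0]
width: 0.0601
gripper_force: 4.6
```

It's blocked on the + side: the force climbs without motion. The other side must be free, so I'll go that way.

Call:
drive_tool([
  {"wx": 0, "wy": 0, "wz": 0, "tx": 0, "ty": -8, "tz": 0, "fingers": 60},
  {"wx": 0, "wy": 0, "wz": 0, "tx": 0, "ty": -18, "tz": 0, "fingers": 60},
  {"wx": 0, "wy": 0, "wz": 0, "tx": 0, "ty": -26, "tz": 0, "fingers": 60},
  {"wx": 0, "wy": 0, "wz": 0, "tx": 0, "ty": -33, "tz": 0, "fingers": 60},
  {"wx": 0, "wy": 0, "wz": 0, "tx": 0, "ty": -38, "tz": 0, "fingers": 60},
  {"wx": 0, "wy": 0, "wz": 0, "tx": 0, "ty": -43, "tz": 0, "fingers": 60},
  {"wx": 0, "wy": 0, "wz": 0, "tx": 0, "ty": -47, "tz": 0, "fingers": 60},
])

```text
time_s: 4.8
eef_pos: [0.6367, -0.1287, 0.2295]
eef_rot: [3.14, 0.001, 1.742]
wrist_force: [2.9, -0.8, -0.6]
width: 0.06
gripper_force: 1.2
```

Call:
drive_tool([
  {"wx": 0, "wy": 0, "wz": 0, "tx": 1, "ty": -4, "tz": 0, "fingers": 60},
  {"wx": 0, "wy": 0, "wz": 0, "tx": 2, "ty": -8, "tz": 0, "fingers": 60},
  {"wx": 0, "wy": 0, "wz": 0, "tx": 3, "ty": -12, "tz": 0, "fingers": 60},
])

```text
time_s: 5.1
eef_pos: [0.6242, -0.1278, 0.2294]
eef_rot: [3.141, 0.001, 1.742]
wrist_force: [2.5, -2.4, 0.9]
width: 0.0602
gripper_force: 1.5
```

Call:
drive_tool([
  {"wx": 0, "wy": 0, "wz": 0, "tx": 1, "ty": -4, "tz": 0, "fingers": 60},
  {"wx": 0, "wy": 0, "wz": 0, "tx": 2, "ty": -8, "tz": 0, "fingers": 60},
])

```text
time_s: 5.3
eef_pos: [0.6157, -0.1271, 0.2293]
eef_rot: [-3.142, 0.0, 1.742]
wrist_force: [1.2, -3.5, 1.3]
width: 0.0597
gripper_force: 1.5
```

Call:
drive_tool([
  {"wx": 0, "wy": 0, "wz": 0, "tx": 2, "ty": -5, "tz": 0, "fingers": 60},
  {"wx": 0, "wy": 0, "wz": 0, "tx": 4, "ty": -10, "tz": 0, "fingers": 60},
  {"wx": 0, "wy": 0, "wz": 0, "tx": 6, "ty": -15, "tz": 0, "fingers": 60},
  {"wx": 0, "wy": 0, "wz": 0, "tx": 8, "ty": -19, "tz": 0, "fingers": 60},
])

```text
time_s: 5.7
eef_pos: [0.5955, -0.1215, 0.2293]
eef_rot: [3.142, -0.001, 1.743]
wrist_force: [3.0, -0.9, 0.2]
width: 0.0601
gripper_force: 0.9
```

Call:
drive_tool([
  {"wx": 0, "wy": 0, "wz": 0, "tx": 0, "ty": 4, "tz": 0, "fingers": 60},
  {"wx": 0, "wy": 0, "wz": 0, "tx": 0, "ty": 4, "tz": 0, "fingers": 60},
  {"wx": 0, "wy": 0, "wz": 0, "tx": 0, "ty": 4, "tz": -30, "fingers": 60},
  {"wx": 0, "wy": 0, "wz": 0, "tx": 0, "ty": 4, "tz": -75, "fingers": 60},
  {"wx": 0, "wy": 0, "wz": 0, "tx": 40, "ty": 4, "tz": -75, "fingers": 60},
  {"wx": 0, "wy": 0, "wz": -8, "tx": 85, "ty": 4, "tz": -75, "fingers": 60},
  {"wx": 0, "wy": 0, "wz": -16, "tx": 130, "ty": 4, "tz": -75, "fingers": 60},
  {"wx": 0, "wy": 0, "wz": -24, "tx": 170, "ty": 4, "tz": -75, "fingers": 60},
])

```text
time_s: 6.5
eef_pos: [0.5702, 0.048, 0.3042]
eef_rot: [-3.141, -0.001, 2.167]
wrist_force: [0.7, 0.3, 0.2]
width: 0.0601
gripper_force: 0.0
```

```bash
python3 - <<'E'
from h import *
hd=H-.185*EY-.045*EX
tgt((*hd,.30,189.6),(*hd,.178,189.6))
s=cam('scene');c=cam('top')
im=np.hstack([cv2.resize(s['pixels'][150:350,190:390],(400,400),interpolation=2),cv2.resize(c['pixels'][105:305,300:500],(400,400),interpolation=2)])
cv2.imwrite('pics/b.png',im[:,:,::-1])
E
```

```text
t 6.5 pos [0.5702 0.048  0.3042] rot [-3.141e+00 -1.000e-03  2.167e+00] F [0.7 0.3 0.2] w 0.06
  t [-41. -23.   4.] w [  0.   -0.1 -65.4]
  t [-41. -23. 126.] w [  0.   -0.1 -65.4]
```

View pics/b.png

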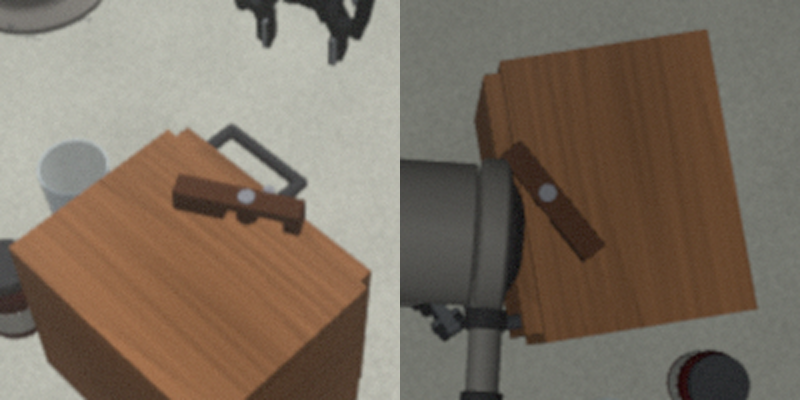

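The catch is turned by about 1 rad, clear of the pin, and the handle is free. Next I'll turn the tool over the handle.

Call:
drive_tool([
  {"wx": 0, "wy": 0, "wz": -8.5, "tx": -10, "ty": -6, "tz": 0, "fingers": 50},
  {"wx": 0, "wy": 0, "wz": -17, "tx": -20, "ty": -12, "tz": 0, "fingers": 50},
  {"wx": 0, "wy": 0, "wz": -25.5, "tx": -30, "ty": -18, "tz": 0, "fingers": 50},
  {"wx": 0, "wy": 0, "wz": -34, "tx": -41, "ty": -23, "tz": 0, "fingers": 50},
  {"wx": 0, "wy": 0, "wz": -42.5, "tx": -41, "ty": -23, "tz": 0, "fingers": 50},
  {"wx": 0, "wy": 0, "wz": -51, "tx": -41, "ty": -23, "tz": 0, "fingers": 50},
  {"wx": 0, "wy": 0, "wz": -59, "tx": -41, "ty": -23, "tz": 0, "fingers": 50},
  {"wx": 0, "wy": 0, "wz": -65.4, "tx": -41, "ty": -23, "tz": 0, "fingers": 50},
])

```text
time_s: 7.4
eef_pos: [0.5747, -0.0016, 0.304]
eef_rot: [3.141, -0.001, -2.977]
wrist_force: [-0.3, 0.4, -0.4]
width: 0.0498
gripper_force: 0.0
```

```bash
python3 - <<'E'
from h import *
hd=H-.185*EY-.045*EX
tgt((*hd,.215,189.6),(*hd,.178,189.6)); print(ctrl.sense()['q'])
E
```

```text
t 7.4 pos [ 0.5747 -0.0016  0.304 ] rot [ 3.141e+00 -1.000e-03 -2.977e+00] F [-0.3  0.4 -0.4] w 0.05
  t [ 0.  3. 89.] w [ 0.  -0.1 -0.2]
  t [  0.   3. 126.] w [ 0.  -0.1 -0.2]
[-1.36154336e-01  3.94260111e-01  1.24615745e+00 -6.24863048e-05
  1.50209029e+00 -1.87160816e+00]
```

Call:
drive_tool([
  {"wx": 0, "wy": 0, "wz": 0, "tx": 0, "ty": 6, "tz": 20, "fingers": 50},
  {"wx": 0, "wy": 0, "wz": 0, "tx": 0, "ty": 6, "tz": 50, "fingers": 50},
  {"wx": 0, "wy": 0, "wz": 0, "tx": 0, "ty": 6, "tz": 80, "fingers": 50},
  {"wx": 0, "wy": 0, "wz": 0, "tx": 0, "ty": 6, "tz": 95, "fingers": 50},
  {"wx": 0, "wy": 0, "wz": 0, "tx": 0, "ty": 6, "tz": 100, "fingers": 50},
  {"wx": 0, "wy": 0, "wz": 0, "tx": 0, "ty": 6, "tz": 100, "fingers": 50},
])

```text
time_s: 8.0
eef_pos: [0.5736, 0.0046, 0.2038]
eef_rot: [3.141, -0.001, -2.981]
wrist_force: [-0.9, -0.9, 0.1]
width: 0.0496
gripper_force: 0.0
```

```bash
python3 - <<'E'
from h import *
hd=H-.185*EY-.045*EX
tgt((*hd,.178,189.6))
s=cam('scene');c=cam('top')
im=np.hstack([cv2.resize(s['pixels'][130:270,230:370],(400,400),interpolation=2),cv2.resize(c['pixels'][155:305,270:420],(400,400),interpolation=2)])
cv2.imwrite('pics/c.png',im[:,:,::-1])
E
```

```text
t 8.0 pos [0.5736 0.0046 0.2038] rot [ 3.141e+00 -1.000e-03 -2.981e+00] F [-0.9 -0.9  0.1] w 0.05
  t [ 0. -4. 26.] w [ 0.  -0.1 -0.4]
```

View pics/c.png

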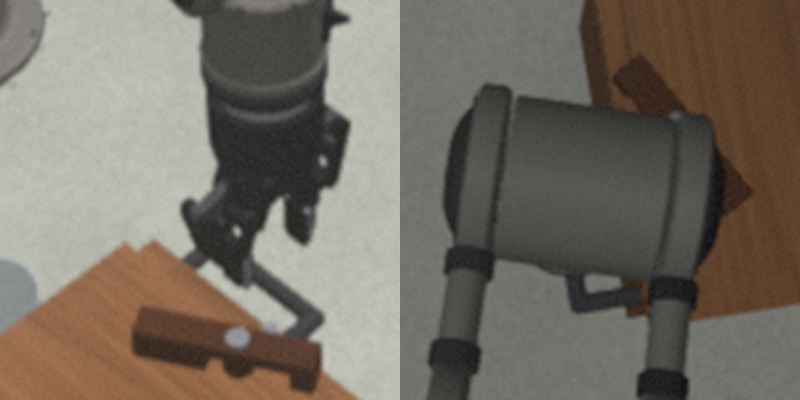

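The fingers straddle the bar just above it, with the inner finger over the gap. I'll lower on.

Call:
drive_tool([
  {"wx": 0, "wy": 0, "wz": 0, "tx": 0, "ty": 0, "tz": 8, "fingers": 50},
  {"wx": 0, "wy": 0, "wz": 0, "tx": 0, "ty": 0, "tz": 16, "fingers": 50},
  {"wx": 0, "wy": 0, "wz": 0, "tx": 0, "ty": 0, "tz": 23, "fingers": 50},
  {"wx": 0, "wy": 0, "wz": 0, "tx": 0, "ty": 0, "tz": 27, "fingers": 50},
  {"wx": 0, "wy": 0, "wz": 0, "tx": 0, "ty": -4, "tz": 27, "fingers": 40},
  {"wx": 0, "wy": 0, "wz": 0, "tx": 0, "ty": -4, "tz": 27, "fingers": 30},
  {"wx": 0, "wy": 0, "wz": 0, "tx": 0, "ty": -4, "tz": 27, "fingers": 30},
])

```text
time_s: 8.8
eef_pos: [0.5746, 0.0008, 0.1776]
eef_rot: [-3.142, 0.001, -2.981]
wrist_force: [0.5, 0.6, 0.2]
width: 0.0299
gripper_force: 0.0
```

```bash
cat >> h.py <<'E'
def hpose(deg,z=.178,off=0.,r=.185):
    """TCP target for door angle deg; off = lead along door normal (out)"""
    R=lambda v:np.array([[np.cos(a),np.sin(a)],[-np.sin(a),np.cos(a)]])@v
    a=np.radians(deg)
    p=H+R(-r*EY-(.045+off)*EX)
    return (*p,z,189.6-deg)
E
python3 - <<'E'
from h import *
tgt(*[hpose(d,off=.006) for d in range(0,70,4)])
E
```

```text
t 8.8 pos [0.5746 0.0008 0.1776] rot [-3.142e+00  1.000e-03 -2.981e+00] F [0.5 0.6 0.2] w 0.03
  t [ 1.  6. -0.] w [-0.   0.  -0.4]
  t [-3. 19. -0.] w [-0.   0.   3.6]
  t [-8. 31. -0.] w [-0.   0.   7.6]
  t [-14.  44.  -0.] w [ 0.   0.  11.6]
  t [-20.  55.  -0.] w [ 0.   0.  15.6]
  t [-28.  66.  -0.] w [ 0.   0.  19.6]
  t [-36.  77.  -0.] w [ 0.   0.  23.6]
  t [-44.  87.  -0.] w [ 0.   0.  27.6]
  t [-54.  97.  -0.] w [ 0.   0.  31.6]
  t [-64. 106.  -0.] w [ 0.   0.  35.6]
  t [-75. 114.  -0.] w [ 0.   0.  39.6]
  t [-86. 121.  -0.] w [ 0.   0.  43.6]
  t [-98. 127.  -0.] w [ 0.   0.  47.6]
  t [-110.  133.   -0.] w [ 0.   0.  51.6]
  t [-122.  138.   -0.] w [ 0.   0.  55.6]
  t [-135.  142.   -0.] w [ 0.   0.  59.6]
  t [-148.  145.   -0.] w [ 0.   0.  63.6]
  t [-161.  147.   -0.] w [ 0.   0.  67.6]
```

Call:
drive_tool([
  {"wx": 0, "wy": 0, "wz": 0, "tx": 0, "ty": 4, "tz": 0, "fingers": 30},
  {"wx": 0, "wy": 0, "wz": 0, "tx": 0, "ty": 8, "tz": 0, "fingers": 30},
  {"wx": 0, "wy": 0, "wz": 1.6, "tx": -1, "ty": 12, "tz": 0, "fingers": 30},
  {"wx": 0, "wy": 0, "wz": 3.6, "tx": -3, "ty": 19, "tz": 0, "fingers": 30},
])

```text
time_s: 9.2
eef_pos: [0.5745, 0.0203, 0.1776]
eef_rot: [-3.141, 0.001, -3.045]
wrist_force: [0.8, -1.1, 0.5]
width: 0.03
gripper_force: 0.7
```

```bash
python3 - <<'E'
from h import *
tgt(*[hpose(d,off=.007) for d in range(4,40,4)])
E
```

```text
t 9.2 pos [0.5745 0.0203 0.1776] rot [-3.141e+00  1.000e-03 -3.045e+00] F [ 0.8 -1.1  0.5] w 0.03
  t [-0.  1. -0.] w [-0.   0.  -0.1]
  t [-4. 13. -0.] w [-0.   0.1  3.9]
  t [-9. 26. -0.] w [-0.   0.1  7.9]
  t [-15.  38.  -0.] w [-0.   0.1 11.9]
  t [-22.  50.  -0.] w [-0.   0.1 15.9]
  t [-29.  61.  -0.] w [-0.   0.1 19.9]
  t [-37.  71.  -0.] w [-0.   0.1 23.9]
  t [-46.  81.  -0.] w [-0.   0.1 27.9]
  t [-56.  91.  -0.] w [-0.   0.1 31.9]
```

Door moving at about 1 N. Continuing along the arc.

Call:
drive_tool([
  {"wx": 0, "wy": 0, "wz": 4, "tx": -4, "ty": 13, "tz": 0, "fingers": 30},
  {"wx": 0, "wy": 0, "wz": 8, "tx": -9, "ty": 26, "tz": 0, "fingers": 30},
  {"wx": 0, "wy": 0, "wz": 12, "tx": -15, "ty": 38, "tz": 0, "fingers": 30},
  {"wx": 0, "wy": 0, "wz": 16, "tx": -22, "ty": 50, "tz": 0, "fingers": 30},
  {"wx": 0, "wy": 0, "wz": 20, "tx": -29, "ty": 61, "tz": 0, "fingers": 30},
  {"wx": 0, "wy": 0, "wz": 24, "tx": -37, "ty": 71, "tz": 0, "fingers": 30},
  {"wx": 0, "wy": 0, "wz": 28, "tx": -46, "ty": 81, "tz": 0, "fingers": 30},
  {"wx": 0, "wy": 0, "wz": 32, "tx": -56, "ty": 91, "tz": 0, "fingers": 30},
])

```text
time_s: 10.0
eef_pos: [0.6209, 0.117, 0.1774]
eef_rot: [-3.141, -0.0, 2.679]
wrist_force: [-0.1, -1.7, 0.6]
width: 0.0306
gripper_force: 0.7
```

```bash
python3 - <<'E'
from h import *
tgt(*[hpose(d,off=.008) for d in range(36,72,4)])
E
```

```text
t 10.0 pos [0.6209 0.117  0.1774] rot [-3.141 -0.     2.679] F [-0.1 -1.7  0.6] w 0.031
  t [-1.  0. -1.] w [-0.  -0.  -0.1]
  t [-5. 13. -1.] w [-0.  -0.   3.9]
  t [-10.  26.  -1.] w [-0.  -0.   7.9]
  t [-16.  38.  -1.] w [-0.  -0.  11.9]
  t [-22.  49.  -1.] w [-0.  -0.  15.9]
  t [-30.  61.  -1.] w [-0.  -0.  19.9]
  t [-38.  71.  -1.] w [-0.  -0.  23.9]
  t [-47.  81.  -1.] w [-0.  -0.  27.9]
  t [-57.  90.  -1.] w [-0.  -0.  31.9]
```

Call:
drive_tool([
  {"wx": 0, "wy": 0, "wz": 4, "tx": -5, "ty": 13, "tz": 0, "fingers": 30},
  {"wx": 0, "wy": 0, "wz": 8, "tx": -10, "ty": 26, "tz": 0, "fingers": 30},
  {"wx": 0, "wy": 0, "wz": 12, "tx": -16, "ty": 38, "tz": 0, "fingers": 30},
  {"wx": 0, "wy": 0, "wz": 16, "tx": -22, "ty": 49, "tz": 0, "fingers": 30},
  {"wx": 0, "wy": 0, "wz": 20, "tx": -30, "ty": 61, "tz": 0, "fingers": 30},
  {"wx": 0, "wy": 0, "wz": 24, "tx": -38, "ty": 71, "tz": 0, "fingers": 30},
  {"wx": 0, "wy": 0, "wz": 28, "tx": -47, "ty": 81, "tz": 0, "fingers": 30},
  {"wx": 0, "wy": 0, "wz": 32, "tx": -57, "ty": 90, "tz": 0, "fingers": 30},
])

```text
time_s: 10.8
eef_pos: [0.712, 0.1726, 0.1773]
eef_rot: [-3.141, -0.001, 2.121]
wrist_force: [-2.6, 0.4, 0.2]
width: 0.0297
gripper_force: 0.6
```

```bash
python3 - <<'E'
from h import *
tgt(*[hpose(d,off=.009) for d in range(68,105,4)]); print([np.hypot(*hpose(d,off=.009)[:2]).round(3) for d in range(68,105,4)],ctrl.sense()['q'].round(2))
E
```

```text
t 10.8 pos [0.712  0.1726 0.1773] rot [-3.141e+00 -1.000e-03  2.121e+00] F [-2.6  0.4  0.2] w 0.03
  t [ 0.  1. -1.] w [-0.  -0.  -0.1]
  t [-4. 14. -1.] w [-0.  -0.   3.9]
  t [-9. 26. -1.] w [-0.  -0.   7.9]
  t [-15.  38.  -1.] w [-0.  -0.  11.9]
  t [-22.  50.  -1.] w [-0.  -0.  15.9]
  t [-30.  61.  -1.] w [-0.  -0.  19.9]
  t [-38.  72.  -1.] w [-0.  -0.  23.9]
  t [-47.  82.  -1.] w [-0.1 -0.  27.9]
  t [-57.  91.  -1.] w [-0.1 -0.  31.9]
  t [-67. 100.  -1.] w [-0.1 -0.  35.9]
[np.float64(0.734), np.float64(0.747), np.float64(0.761), np.float64(0.774), np.float64(0.787), np.float64(0.8), np.float64(0.813), np.float64(0.825), np.float64(0.837), np.float64(0.849)] [ 0.13  0.78  0.9   0.    1.45 -0.42]
```

Call:
drive_tool([
  {"wx": 0, "wy": 0, "wz": 4, "tx": -4, "ty": 14, "tz": 0, "fingers": 30},
  {"wx": 0, "wy": 0, "wz": 8, "tx": -9, "ty": 26, "tz": 0, "fingers": 30},
  {"wx": 0, "wy": 0, "wz": 12, "tx": -15, "ty": 38, "tz": 0, "fingers": 30},
  {"wx": 0, "wy": 0, "wz": 16, "tx": -22, "ty": 50, "tz": 0, "fingers": 30},
])

```text
time_s: 11.2
eef_pos: [0.7661, 0.1798, 0.1772]
eef_rot: [-3.141, -0.0, 1.841]
wrist_force: [-0.8, -1.3, 0.3]
width: 0.0298
gripper_force: 0.7
```

```bash
python3 - <<'E'
from h import *
tgt(*[hpose(d,off=.009) for d in range(84,105,3)]); print(ctrl.sense()['q'].round(2))
E
```

```text
t 11.2 pos [0.7661 0.1798 0.1772] rot [-3.141 -0.     1.841] F [-0.8 -1.3  0.3] w 0.03
  t [ 0.  0. -1.] w [-0.1 -0.  -0.1]
  t [-3. 10. -1.] w [-0.1 -0.   2.9]
  t [-6. 19. -1.] w [-0.1 -0.   5.9]
  t [-10.  28.  -1.] w [-0.1 -0.   8.9]
  t [-15.  37.  -1.] w [-0.1 -0.  11.9]
  t [-20.  46.  -1.] w [-0.1 -0.  14.9]
  t [-25.  55.  -1.] w [-0.1 -0.  17.9]
[ 0.13  0.92  0.63  0.    1.59 -0.14]
```

Call:
drive_tool([
  {"wx": 0, "wy": 0, "wz": 3, "tx": -3, "ty": 10, "tz": 0, "fingers": 30},
  {"wx": 0, "wy": 0, "wz": 6, "tx": -6, "ty": 19, "tz": 0, "fingers": 30},
  {"wx": 0, "wy": 0, "wz": 9, "tx": -10, "ty": 28, "tz": 0, "fingers": 30},
  {"wx": 0, "wy": 0, "wz": 12, "tx": -15, "ty": 37, "tz": 0, "fingers": 30},
  {"wx": 0, "wy": 0, "wz": 12, "tx": -15, "ty": 37, "tz": 0, "fingers": 30},
])

```text
time_s: 11.7
eef_pos: [0.8064, 0.1746, 0.1761]
eef_rot: [-3.141, 0.0, 1.633]
wrist_force: [-0.2, -0.1, -1.5]
width: 0.03
gripper_force: 0.0
```

```bash
python3 - <<'E'
from h import *
tgt(hpose(96,off=0),hpose(96,off=-.009)); print(ctrl.sense()['q'].round(2))
E
```

```text
t 11.7 pos [0.8064 0.1746 0.1761] rot [-3.141  0.     1.633] F [-0.2 -0.1 -1.5] w 0.03
  t [ 1. -9. -2.] w [-0.  0. -0.]
  t [  1. -18.  -2.] w [-0.  0. -0.]
[ 0.12  1.05  0.36 -0.    1.73  0.06]
```

Call:
drive_tool([
  {"wx": 0, "wy": 0, "wz": 0, "tx": 0, "ty": -4, "tz": 0, "fingers": 40},
  {"wx": 0, "wy": 0, "wz": 0, "tx": 0, "ty": -7, "tz": 0, "fingers": 40},
  {"wx": 0, "wy": 0, "wz": 0, "tx": 0, "ty": -7, "tz": -8, "fingers": 40},
  {"wx": 0, "wy": 0, "wz": 0, "tx": 0, "ty": -7, "tz": -16, "fingers": 40},
  {"wx": 0, "wy": 0, "wz": 0, "tx": 0, "ty": -7, "tz": -24, "fingers": 40},
])

```text
time_s: 12.2
eef_pos: [0.7991, 0.1743, 0.2031]
eef_rot: [3.14, -0.0, 1.634]
wrist_force: [-0.3, 0.7, 0.0]
width: 0.04
gripper_force: 0.0
```

Call:
drive_tool([
  {"wx": 0, "wy": 0, "wz": 0, "tx": 0, "ty": 0, "tz": -10, "fingers": 40},
  {"wx": 0, "wy": 0, "wz": 0, "tx": 0, "ty": 0, "tz": -25, "fingers": 40},
  {"wx": 0, "wy": 0, "wz": 0, "tx": 0, "ty": 0, "tz": -45, "fingers": 40},
  {"wx": 0, "wy": 0, "wz": 0, "tx": 0, "ty": 0, "tz": -65, "fingers": 40},
])

```text
time_s: 12.6
eef_pos: [0.796, 0.1736, 0.2666]
eef_rot: [3.14, -0.0, 1.634]
wrist_force: [46.9, 8.7, 8.2]
width: 0.0398
gripper_force: 0.0
```

```bash
python3 - <<'E'
from h import *
c=cam('top');s=cam('scene'); x=ctrl.sense();print(x['wrist_force'].round(1),x['q'].round(3),x['eef_pos'],x['eef_rot'],x['joint_vel'].round(2))
cv2.imwrite('pics/d.png',np.hstack([cv2.resize(s['pixels'][90:330,220:460],(400,400)),cv2.resize(c['pixels'][45:305,200:460],(400,400))])[:,:,::-1])
E
```

```text
[ 0.2  0.2 -0.2] [0.121 1.089 0.038 0.    2.016 0.058] [0.7958859  0.1735907  0.26508966] [-3.14055844e+00 -2.25167291e-04  1.63414072e+00] [-0.    0.01 -0.03  0.   -0.09  0.  ]
```

View pics/d.png

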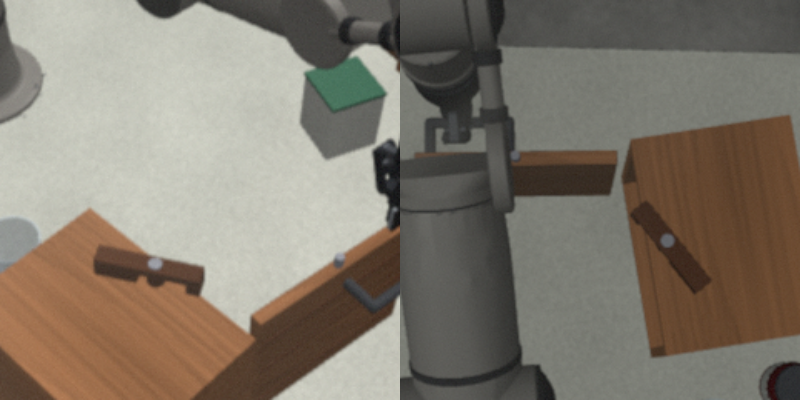

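The door stands at about 95–99°, the catch is aside, and the fingers are above the handle. The 47 N spike came from the elbow nearing its joint limit, not from contact. I'll retract level, over the door.

Call:
drive_tool([
  {"wx": 0, "wy": 0, "wz": 0, "tx": 0, "ty": -10, "tz": 0, "fingers": 40},
  {"wx": 0, "wy": 0, "wz": 0, "tx": 0, "ty": -30, "tz": 0, "fingers": 40},
  {"wx": 0, "wy": 0, "wz": 0, "tx": 0, "ty": -55, "tz": -10, "fingers": 40},
  {"wx": 0, "wy": 0, "wz": 0, "tx": 0, "ty": -85, "tz": -25, "fingers": 40},
  {"wx": 0, "wy": 0, "wz": 0, "tx": 0, "ty": -120, "tz": -40, "fingers": 40},
  {"wx": 0, "wy": 0, "wz": 0, "tx": 0, "ty": -160, "tz": -40, "fingers": 40},
  {"wx": 0, "wy": 0, "wz": 0, "tx": 0, "ty": -190, "tz": -40, "fingers": 40},
  {"wx": 0, "wy": 0, "wz": 0, "tx": 0, "ty": -190, "tz": -40, "fingers": 40},
])

```text
time_s: 13.5
eef_pos: [0.6048, 0.1621, 0.3072]
eef_rot: [3.137, -0.001, 1.635]
wrist_force: [0.3, -0.9, 0.3]
width: 0.0397
gripper_force: 0.0
```

```bash
python3 - <<'E'
from h import *
c=cam('top');x=ctrl.sense();print(x['wrist_force'].round(1),x['q'].round(3),x['eef_pos'])
cv2.imwrite('pics/e.png',c['pixels'][:,:,::-1])
E
```

```text
[0.1 0.2 0.4] [0.139 0.498 1.074 0.    1.563 0.075] [0.60695172 0.1619737  0.30716419]
```

View pics/e.png

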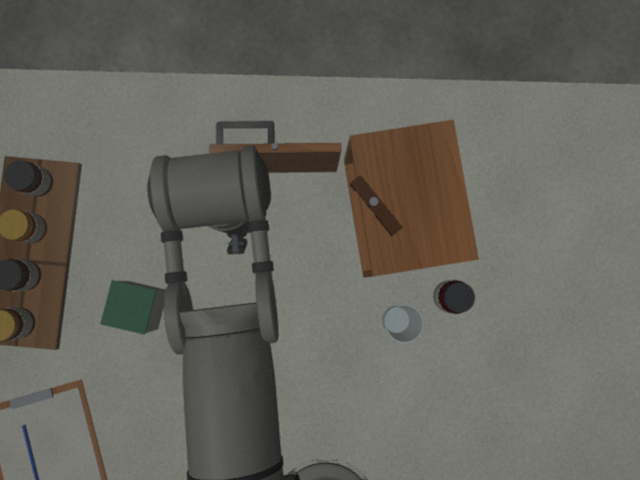

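The door is about 98° open with its bar level at (218–272, 122). The catch is aside, the jars and box haven't moved, and the arm is clear.

```bash
python3 -c "
from workcell import ctrl
print(ctrl.hand_in())"
```

```text
the job is handed in; nothing more can be done
None
```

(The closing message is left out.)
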